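Lock the kiln control box and post the key

TASK

Lock the cover of the kiln control box: take the key out of its wooden stand and, with the key, turn both captive cover screws clockwise until they stop, the brass bars then lying parallel to the box's long sides. Then post the key through the sprung flap in the top of the white key box so that it falls inside and the flap shuts behind it. Turn the screws only with the key, not with the fingers, and leave the glaze jar and the two clay finger puppets where they stand.

Things in the scene. Friction and masses are not known exactly. Their poses are not given: they have to be found in the camera images.
- control_box: Grey kiln control box lying on the bench, fixed, 166 (x) x 246 (y, the long sides) x 90 mm high, flat aluminium cover on top with a dark display in the middle. Origin: centre of its underside; z up. The two screws stand on the cover at two diagonal corners, at box (x, y) = (-45, +80) mm (screw a) and (+45, -80) mm (screw b).
- head_a (a point): Brass drive bar of cover screw a: a raised bar 26 (its x) x 7 (its y) x 10 mm high, on a round steel washer 34 mm across and 4 mm thick that turns with it. The point is on the screw axis at the foot of the bar, 94 mm above the bench; bar top at 104 mm. x runs along the bar, z up. The bar is the same either way round.
- head_b (a point): Brass drive bar of cover screw b: exactly like head_a.
- screw_a (a joint): Turn of screw a in rad, growing clockwise seen from above. 0 = fully loose (bar parallel to the box's x), 1.571 = hard stop, tight (bar parallel to the box's long sides, y). Starts between 0.2 and 0.7; it stays where it is left and needs about 0.1 N m to turn.
- screw_b (a joint): Turn of screw b, exactly like screw_a.
- key: The key, 160 g, 96 mm tall, upright in its stand, fork down. Fork: two steel prongs, each 24 (x) x 5 (y) x 14 mm deep, 13 mm of gap between them (in y), which straddle a screw's bar; above it a block 24 x 23 x 8 mm and a 12 mm round shank. Origin: bottom centre of the fork; z up the shank, x along the prongs and the handle's width. A half turn about z makes no difference.
- key_handle (a point): Point on the key's axis 80 mm above its bottom, in its black flat handle, which is 36 (key x) x 14 (key y, the faces to grip) x 36 mm tall and reaches from 60 to 96 mm above the key's bottom. On a bar the key has about 0.26 rad of play before it drives.
- key_stand: Fixed wooden stand, 50 x 50 x 48 mm on a foot 74 x 74 x 6 mm, with a square well 30 x 30 mm open at the top, floor 10 mm above the bench, in which the key stands loosely. Origin: centre of its underside. Key stand and key box may change sides.
- key_box: White steel key box, fixed, 110 x 110 x 160 mm high, walls 5 mm, closed but for a 60 x 60 mm opening in the middle of its top, filled by the flap. Origin: centre of its underside; z up, its yaw varies. Room for the whole key under the flap, standing or lying.
- slot (a point): Centre of the opening, level with the top of the key box, 160 mm above the bench.
- flap (a joint): Angle of the sprung aluminium flap, 58 x 58 x 3 mm, in rad: 0 = shut, level; it swings down into the box (to 1.45), hinged on the opening's +x edge in the box frame. A light spring (under 0.05 N m) shuts it. With the fork 45 mm or more below the box top, near the middle of the opening, a released key falls in by its own weight.
- jar: Bystander: closed glaze jar with a white cap, 68 mm diameter, 75 mm high. Origin: centre of its underside.
- puppet_a: Bystander: small unglazed clay finger puppet with two ears, 40 mm wide, 63 mm high. Origin: centre of its underside.
- puppet_b: Bystander: taller pointed clay finger puppet, 40 mm wide, 75 mm high. Origin: centre of its underside.

How it is judged:
By the outcome, as a careful person would: the job done as asked, in the order asked, and still so for the second after the job is handed in, with the robot touching nothing.
It also fails if it takes over 58 s, if anything falls off the work surface, if the arm or the gripper's body presses on something with over 40 N, if the wrist force passes 120 N, or if a joint passes its speed limit or range.

ROBOT

A 6-joint arm with a two-finger parallel gripper is mounted at the origin on the work surface. World frame = base frame: x ahead of the robot, y to its left, z up, the work surface at z = 0. Lengths are in m, angles in rad, forces in N, time in s.
With the tool pointing down it reaches from about 0.35 to 0.975 m from the base axis. Payload 4.9 kg.
Tool frame: the origin (TCP) lies at the very end of the fingers, on their centre line; the grasp point (between the pads) lies 19 mm behind it; z points along the fingers, y is the line along which they close (so a half turn about z gives the same grasp; the last joint's range is limited). The gripper opens to 85 mm and grips with 20 to 120 N. Pads are 22 mm wide; open, the fingers measure 114 mm over their backs; the gripper's body (76 mm by 85 mm) begins 54 mm behind the grasp point. The pads swing forward as they close: fully open they stand 13 mm farther back than shut.
Start: joints at [1.081, 0.053, 1.613, -0, 1.476, -0.119], TCP at [0.226, 0.583, 0.231] pointing down, gripper open.
Joint ranges: [-3.01, 3.01], [-1.01, 2.22], [0.06, 2.58], [-1.02, 4.17], [0.09, 2.62], [-3.14, 3.14]. Speed limits (rad/s): [2.57, 2.57, 3.14, 3.14, 3.14, 3.14].

INTERFACE

Orientations are given as a unit quaternion [w, x, y, z].
In Python, from plant import * gives the robot as it stands.
- The arm moves only by the tool jog_arm, never from a script. Its argument "moves" is a list that holds one entry, the list of rows, each a list of 7 numbers: the finger opening in cm, from 0 to 8.54, then the shift along the tool's x, y, z in cm, then the turn, a rotation vector about the tool's x, y, z in rad. A call has 1 to 20 rows; each row shifts and turns the commanded pose from where the row before left it, along the tool's axes as they then stand; what a row does not reach is not made up. A row lasts 1/12 s, in which the tool goes at most 41.7 mm and 7.16 degrees, less where a joint would pass 70% of its speed; a pose out of reach is approached as far as the arm can. A call is refused whole if a number of a shift passes 4.17 or a number of a turn 0.125, either way. A call with a gripper value outside its range is refused whole. The fingers move at their own pace and stop on an object; the grip force is fixed at half the most. Time passes only in rows, so rows that do not move let the fingers close. It gives the time, the measured TCP pose, the force, the opening and the grip force at its end, in the units of the state.
- state(): the state, without advancing time (a new reading comes with each control period).
- grab_frame(name): name is "scene" or "top" or "wrist"; returns a dict with "color" (420x560x3 uint8, blue, green, red), "depth" (420x560 float32, m along the optical axis (not along the pixel's ray), 0 where there is no reading), "fx", "fy", "cx", "cy" (pixels), "R" (3x3) and "t" (3): a world point X has camera coordinates R X + t. Camera axes: x right, y down, z forward; pixel columns grow to the right and rows downward; lengths in m; the calibration is good to about 2 mm. The wrist camera is an equidistant fisheye: a pixel r from the principal point sees the ray r / f radians off the axis. A picture is of the moment at which its call begins.
- job_done(): hands the job in; it is judged then, once.
Trained networks look in a picture, given as the dict that the camera call returned (one of the last four; its "shot" number tells which), for a name from the list of things; names that differ only in an ending like _2 or _b are one class to them, and where a whole thing is asked for, a point or a joint stands for the part that bears it (a point fixed in the world has none). Each returns a list of dicts, best first, with "p" (0 to 1); they miss things now and then, are a little off and sometimes report something else, mostly with a low value. They report only what shows in the picture. A call takes as long as a camera call.
- recognise(name, picture): "rect" ([centre column, centre row, width, height] in pixels, round what is visible of it).
- regions_of(name, picture): "pixels" (420x560 bool, what is visible of it) and "rect" ([centre column, centre row, width, height] in pixels, round what is visible of it).
The state is a dict: "time": time; "joint_pos": joint angles; "joint_vel": joint speeds; "joint_efforts": joint torques, N m; "tool_pos": TCP position; "tool_rot": TCP orientation; "contact_force": force on the tool from outside, world axes, zero at the start; "ft_torque": the same for the moment, N m; "gripper_width": opening from 0.0 (shut) to 1.0 (fully open); "grasp_force": force on a finger pad.
Only numpy, scipy, OpenCV 4.12 (cv2) and the standard library are available. Lean on these libraries where they do the work, as an engineer would, in place of code of your own. Each camera call takes 0.05 s, during which the arm holds its last target. There are 200 camera calls.

## Working session

There is one attempt and no reset: what is moved stays moved. The work goes in short steps, Python scripts to look and compute and a tool call to move; the robot and the scene stay as the last step left them, time stands still between calls to the robot, and variables do not carry over. Pictures are saved under pics/ and viewed, at most 13 in all, crops included, and the job is handed in when it is done.

Besides the shell and the picture viewer there is one more tool, called after "Emit:" as name(argument=value, ...), one argument or row to a line, values as JSON. jog_arm: Moves the arm, as the interface text tells. Its arguments: {"type":"object","properties":{"moves":{"type":"array"}},"required":["moves"]}

```bash
ls; mkdir -p pics; cat > h.py <<'E'
from plant import *
import numpy as np, cv2
def pts(f,mask=None):
    d=f["depth"]; v,u=np.nonzero((d>0) if mask is None else (mask&(d>0)))
    z=d[v,u]; X=np.c_[(u-f["cx"])/f["fx"]*z,(v-f["cy"])/f["fy"]*z,z]
    return (X-f["t"])@f["R"]
E
python3 - <<'E'
from h import *
s=state(); print(s)
ims=[]
for c in ["scene","top"]:
    f=grab_frame(c); ims.append(f["color"]); print(c,f["fx"],f["cx"],f["cy"],np.round(f["R"],3).tolist(),np.round(f["t"],3))
    cv2.imwrite(f"pics/{c}0.png",f["color"])
    for n in ["control_box","head_a","key","key_handle","key_stand","key_box","flap","jar","puppet_a"]:
        for r in regions_of(n,f)[:3]:
            P=pts(f,r["pixels"])
            print(n,round(r["p"],2),np.round(r["rect"]).tolist(),len(P), np.round(np.median(P,0),3).tolist() if len(P) else "",np.round(np.percentile(P,[2,98],axis=0),3).tolist() if len(P) else "")
E
```

```text
pics
{'time': 0.0, 'joint_pos': array([ 1.08097514e+00,  5.33609194e-02,  1.61431214e+00,  1.09960111e-05,
        1.47603475e+00, -1.18978239e-01]), 'joint_vel': array([-3.15497283e-05, -9.30339839e-04, -2.26013865e-03, -2.22018576e-04,
       -7.09548200e-04, -2.78637792e-03]), 'joint_efforts': array([ 9.97898096e-04, -3.93667567e+01, -3.70180321e+01, -1.05773267e-04,
        6.84726663e-03, -1.61083699e-05]), 'tool_pos': array([0.22618149, 0.58195114, 0.23004969]), 'tool_rot': array([-3.22197859e-04,  1.84361211e-01,  9.82857988e-01, -1.00731398e-03]), 'contact_force': array([ 0.89640025,  0.01911357, -0.33280277]), 'ft_torque': array([-0.01133102, -0.0037227 ,  0.02178506]), 'grasp_force': 0.0, 'gripper_width': 0.9998073348315073}
scene 513.6532391435924 288.4252301933213 210.76460776095098 [[0.555, 0.832, 0.004], [0.652, -0.431, -0.624], [-0.517, 0.349, -0.782]] [-0.349 -0.247  1.487]
control_box 0.56 [273.0, 258.0, 138.0, 123.0] 9465 [0.601, -0.025, 0.091] [[0.5, -0.132, 0.008], [0.663, 0.106, 0.097]]
control_box 0.26 [251.0, 278.0, 19.0, 11.0] 160 [0.626, -0.092, 0.097] [[0.61
[... 2561 characters left out ...]
8, 0.267, 0.078]]
key_box 0.69 [442.0, 224.0, 79.0, 57.0] 4207 [0.512, -0.284, 0.159] [[0.462, -0.355, 0.019], [0.57, -0.248, 0.163]]
key_box 0.36 [423.0, 172.0, 26.0, 24.0] 280 [0.665, -0.288, 0.041] [[0.652, -0.309, 0.001], [0.683, -0.277, 0.066]]
flap 0.66 [452.0, 221.0, 28.0, 30.0] 884 [0.52, -0.304, 0.159] [[0.489, -0.333, 0.156], [0.551, -0.276, 0.163]]
jar 0.55 [203.0, 173.0, 32.0, 36.0] 744 [0.654, 0.234, 0.074] [[0.629, 0.208, 0.016], [0.686, 0.266, 0.078]]
puppet_a 0.85 [420.0, 171.0, 24.0, 18.0] 288 [0.665, -0.289, 0.04] [[0.652, -0.32, -0.002], [0.684, -0.277, 0.066]]
puppet_a 0.67 [154.0, 164.0, 26.0, 20.0] 301 [0.683, 0.365, 0.051] [[0.672, 0.355, 0.006], [0.702, 0.383, 0.077]]
```

```bash
python3 - <<'E'
from h import *
def rect(P):
    P=P[:,:2].astype(np.float32); m=P.mean(0)
    w=np.linalg.eigh(np.cov(P.T)); a=np.arctan2(w[1][1,1],w[1][0,1])
    r=cv2.minAreaRect(P*1000); return len(P),np.round(m,4).tolist(),"pca",round(np.degrees(a),1),"rect",np.round(r[0],1),np.round(r[1],1),round(r[2],1)
def sel(P,x0,x1,y0,y1,z0,z1):
    return P[(P[:,0]>x0)&(P[:,0]<x1)&(P[:,1]>y0)&(P[:,1]<y1)&(P[:,2]>z0)&(P[:,2]<z1)]
for c in ["scene","top"]:
    f=grab_frame(c); P=pts(f); print(c)
    for n,b in dict(handle=(.48,.55,.28,.33,.085,.13),ha=(.51,.555,.04,.09,.1,.115),hb=(.6,.65,-.115,-.065,.1,.115),wa=(.51,.555,.04,.09,.0945,.115),wb=(.6,.65,-.115,-.065,.0945,.115),cover=(.45,.7,-.16,.14,.08,.099),kbox=(.4,.62,-.4,-.21,.15,.17),stand=(.46,.56,.25,.35,.04,.056)).items():
        print(n,*rect(sel(P,*b)),round(float(np.median(sel(P,*b)[:,2])),4))
    bg=f["color"]
    cv2.imwrite(f"pics/{c}1.png",cv2.resize(bg[140:290,130:500] if c=="top" else bg,(800,324) if c=="top" else (800,600),interpolation=cv2.INTER_CUBIC))
E
```

```text
scene
handle 148 [0.5151000022888184, 0.3057999908924103] pca -169.8 rect [513.4 308.7] [38.2 18. ] 1.4 0.1022
ha 38 [0.5314000248908997, 0.06679999828338623] pca 167.3 rect [531.7  67.8] [ 7.9 28.1] 78.7 0.1046
hb 42 [0.6266000270843506, -0.08990000188350677] pca 161.6 rect [626.3 -89.5] [ 7.  25.9] 72.0 0.1054
wa 124 [0.5317999720573425, 0.06639999896287918] pca 158.7 rect [531.3  65.7] [33.9 33.2] 62.6 0.0968
wb 169 [0.6266999840736389, -0.09080000221729279] pca 57.0 rect [626.2 -92.3] [56.5 35.1] 74.2 0.0967
cover 7233 [0.5828999876976013, -0.016599999740719795] pca 90.9 rect [578.1 -10.2] [168.4 247.9] 1.8 0.0918
kbox 2973 [0.5198000073432922, -0.3052000105381012] pca 177.5 rect [ 514.8 -304.1] [109.9 114.2] 88.6 0.1615
stand 258 [0.5162000060081482, 0.30320000648498535] pca 45.4 rect [512.2 308.5] [54.8 54.8] 11.5 0.0483
top
handle 141 [0.5127000212669373, 0.3061000108718872] pca -174.2 rect [513.4 307.3] [35.3 14.2] 4.2 0.1048
ha 36 [0.5321000218391418, 0.0674000009894371] pca 167.9 rect [532.   67.6] [ 6.5 25.1] 77.0 0.1044
hb 37 [0.6272000074386597, -0.08910000324249268] pca 162.5 rect [626.9 -89.3] [ 7. 25.] 73.8 0.1042
wa 105 [0.5321000218391418, 0.06769999861717224] pca -172.7 rect [532.5  67.8] [31.5 31.1] 26.1 0.0963
wb 101 [0.6256999969482422, -0.09000000357627869] pca 150.1 rect [625.3 -89.6] [28.4 39.7] 55.4 0.0963
cover 7630 [0.5777000188827515, -0.011099999770522118] pca 91.2 rect [580.1 -11. ] [166.7 246.4] 1.8 0.0905
kbox 2966 [0.5157999992370605, -0.30239999294281006] pca 84.8 rect [ 516.9 -304.2] [112.1 110.5] 88.3 0.1599
stand 251 [0.510200023651123, 0.3012000024318695] pca 149.2 rect [513.3 309. ] [50.2 50.8] 8.6 0.048
```

View pics/scene1.png

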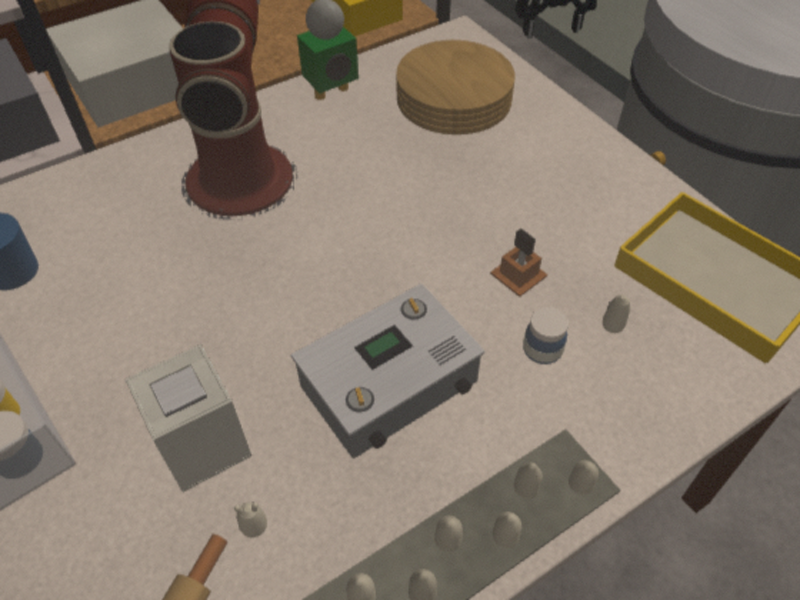

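View pics/top1.png

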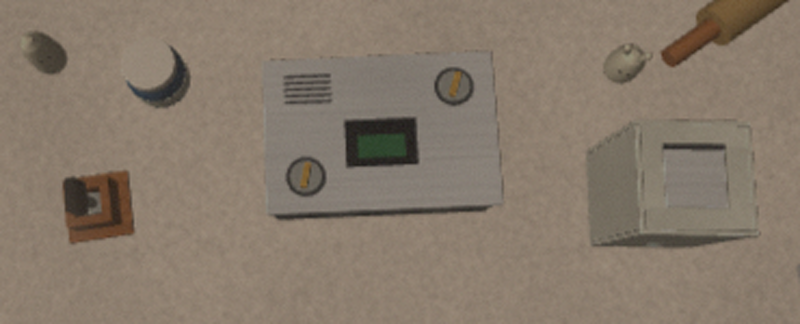

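```bash
cat >> h.py <<'E'
from scipy.spatial.transform import Rotation as Ro
def rows(pos,yawdeg,n):
    """constant row (cm, rad) repeated n times from the measured pose to pos with tool x at yawdeg, tool down"""
    s=state(); q=s["tool_rot"]; R0=Ro.from_quat([q[1],q[2],q[3],q[0]]).as_matrix()
    y=np.radians(yawdeg); c,d=np.cos(y),np.sin(y)
    R1=np.array([[c,d,0],[d,-c,0],[0,0,-1]])
    p=R0.T@(np.array(pos)-s["tool_pos"]); rv=Ro.from_matrix(R0.T@R1).as_rotvec()/n
    A=sum(Ro.from_rotvec(rv*k).as_matrix() for k in range(n))
    print("t",round(s["time"],2),"pos",np.round(s["tool_pos"],4),"yaw",round(np.degrees(np.arctan2(R0[1,0],R0[0,0])),2),"tilt",np.round(R0[2],4),"F",np.round(s["contact_force"],1),"M",np.round(s["ft_torque"],2),"w",round(s["gripper_width"],3),"gf",round(s["grasp_force"],1))
    print(n,"x",np.round(np.linalg.solve(A,p)*100,3).tolist(),np.round(rv,4).tolist())
E
python3 -c "
from h import *
rows((.5135,.3075,.17),185,14)"
```

```text
t 1.1 pos [0.2265 0.5825 0.2313] yaw 158.76 tilt [ 0. -0. -1.] F [0.2 0.2 0.1] M [-0.03  0.01 -0.05] w 0.998 gf 0.0
14 x [-2.354, -1.631, 0.438] [-0.0, -0.0, -0.0327]
```

Emit:
jog_arm(
  moves=[
    [[8.5,-2.354,-1.631,0.438,0,0,-0.0327],[8.5,-2.354,-1.631,0.438,0,0,-0.0327],[8.5,-2.354,-1.631,0.438,0,0,-0.0327],[8.5,-2.354,-1.631,0.438,0,0,-0.0327],[8.5,-2.354,-1.631,0.438,0,0,-0.0327],[8.5,-2.354,-1.631,0.438,0,0,-0.0327],[8.5,-2.354,-1.631,0.438,0,0,-0.0327],[8.5,-2.354,-1.631,0.438,0,0,-0.0327],[8.5,-2.354,-1.631,0.438,0,0,-0.0327],[8.5,-2.354,-1.631,0.438,0,0,-0.0327],[8.5,-2.354,-1.631,0.438,0,0,-0.0327],[8.5,-2.354,-1.631,0.438,0,0,-0.0327],[8.5,-2.354,-1.631,0.438,0,0,-0.0327],[8.5,-2.354,-1.631,0.438,0,0,-0.0327],[8.5,0,0,0,0,0,0],[8.5,0,0,0,0,0,0]],
  ],
)

```text
time: 2.43
tool_pos: [0.5141, 0.3065, 0.1695]
tool_rot: [-0.0, -0.042, 0.999, -0.0]
contact_force: [-0.4, 0.6, -1.1]
gripper_width: 1.0
grasp_force: 0.0
```

```bash
python3 - <<'E'
from h import *
rows((.5135,.3075,.073),185,5)
f=grab_frame("wrist"); print(f["fx"],f["cx"],f["cy"])
r=regions_of("key_handle",f)[:2]
for a in r:
    print(a["p"],np.round(a["rect"]))
    v,u=np.nonzero(a["pixels"]&(f["depth"]>0)); z=f["depth"][v,u]
    dx,dy=u-f["cx"],v-f["cy"]; rr=np.hypot(dx,dy)+1e-9; th=rr/f["fx"]; k=np.tan(th)/rr
    X=(np.c_[dx*k*z,dy*k*z,z]-f["t"])@f["R"]
    X=X[X[:,2]>.1]; print(len(X),np.round(np.median(X,0),4))
    if len(X)>10:
        q=cv2.minAreaRect((X[:,:2]*1000).astype(np.float32)); print(q)
cv2.imwrite("pics/w1.png",f["color"])
E
```

```text
t 2.43 pos [0.5141 0.3065 0.1695] yaw -175.17 tilt [ 1.e-03 -1.e-04 -1.e+00] F [-0.4  0.6 -1.1] M [0.03 0.05 0.04] w 1.0 gf 0.0
5 x [0.01, 0.02, 1.931] [-0.0, -0.0002, -0.0006]
325.19226210127806 280.18887487973825 206.63636423587937
0.8 [281. 212.  26.  58.]
1002 [0.511  0.3095 0.1056]
((512.2329711914062, 309.6810607910156), (35.373435974121094, 13.968480110168457), 7.359341621398926)
```

View pics/w1.png

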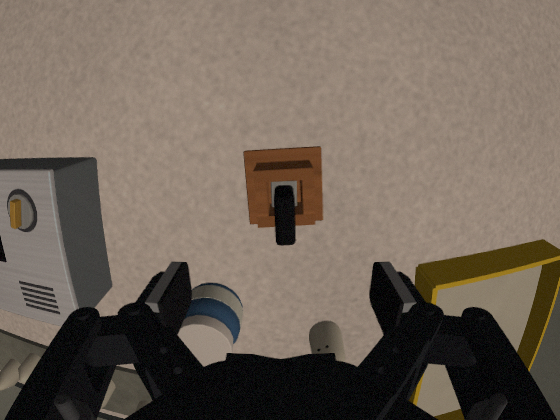

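```bash
python3 -c "
from h import *
rows((.5128,.3090,.072),187,5)"
```

```text
t 2.53 pos [0.513  0.3078 0.17  ] yaw -175.02 tilt [ 4.e-04  2.e-04 -1.e+00] F [-0.5  0.   0.4] M [ 0.01  0.06 -0.03] w 0.995 gf 0.0
5 x [0.002, 0.025, 1.96] [0.0, -0.0001, -0.0071]
```

Emit:
jog_arm(
  moves=[
    [[8.5,0,0.025,1.96,0,0,-0.007],[8.5,0,0.025,1.96,0,0,-0.007],[8.5,0,0.025,1.96,0,0,-0.007],[8.5,0,0.025,1.96,0,0,-0.007],[8.5,0,0.025,1.96,0,0,-0.007],[8.5,0,0,0,0,0,0],[0,0,0,0,0,0,0],[0,0,0,0,0,0,0],[0,0,0,0,0,0,0],[0,0,0,0,0,0,0],[0,0,0,0,0,0,0],[0,0,0,0,0,0,0],[0,0,0,0,0,0,0],[0,0,0,0,0,0,0]],
  ],
)

```text
time: 3.7
tool_pos: [0.5139, 0.3091, 0.0731]
tool_rot: [0.001, -0.061, 0.998, 0.0]
contact_force: [-0.5, 0.1, 4.8]
gripper_width: 0.155
grasp_force: 58.8
```

Emit:
jog_arm(
  moves=[
    [[0,0,0,-2,0,0,0],[0,0,0,-3,0,0,0],[0,0,0,-3,0,0,0],[0,0,0,-3,0,0,0],[0,0,0,-2,0,0,0],[0,0,0,0,0,0,0]],
  ],
)

```text
time: 4.2
tool_pos: [0.5158, 0.3097, 0.2076]
tool_rot: [0.004, -0.061, 0.998, 0.002]
contact_force: [1.6, -0.3, -1.1]
gripper_width: 0.155
grasp_force: 59.0
```

```bash
python3 -c "
from h import *
rows((.5318,.0677,.195),167.5,10)"
```

```text
t 4.2 pos [0.5158 0.3097 0.2076] yaw -173.02 tilt [-0.0088  0.0025 -1.    ] F [ 1.6 -0.3 -1.1] M [ 0.07 -0.07 -0.02] w 0.155 gf 59.0
10 x [-0.236, -2.426, 0.123] [0.0004, 0.0008, 0.034]
```

Emit:
jog_arm(
  moves=[
    [[0,-0.236,-2.426,0.1,0,0,0.034],[0,-0.236,-2.426,0.1,0,0,0.034],[0,-0.236,-2.426,0.1,0,0,0.034],[0,-0.236,-2.426,0.1,0,0,0.034],[0,-0.236,-2.426,0.1,0,0,0.034],[0,-0.236,-2.426,0.1,0,0,0.034],[0,-0.236,-2.426,0.1,0,0,0.034],[0,-0.236,-2.426,0.1,0,0,0.034],[0,-0.236,-2.426,0.1,0,0,0.034],[0,-0.236,-2.426,0.1,0,0,0.034],[0,0,0,0,0,0,0],[0,0,0,0,0,0,0],[0,0,0,0,0,0,0]],
  ],
)

```text
time: 5.28
tool_pos: [0.5285, 0.0669, 0.1902]
tool_rot: [-0.001, 0.109, 0.994, 0.0]
contact_force: [-0.9, -0.7, -2.5]
gripper_width: 0.156
grasp_force: 59.2
```

```bash
python3 - <<'E'
from h import *
rows((.5318,.0677,.18),167.5,2)
for c in ["wrist","scene"]:
    f=grab_frame(c)
    p0=np.array([.53,.067,.13]); X=f["R"]@p0+f["t"]
    u,v=[int(X[i]/X[2]*f["fx"]+f[k]) for i,k in ((0,"cx"),(1,"cy"))]
    if c=="scene":
        im=cv2.resize(f["color"][v-60:v+60,u-80:u+80],(800,600),interpolation=cv2.INTER_CUBIC)
        P=pts(f); m=(abs(P[:,0]-.532)<.04)&(abs(P[:,1]-.067)<.04)&(P[:,2]>.11)&(P[:,2]<.2); Q=P[m]
        for z in np.arange(.11,.2,.01):
            q=Q[(Q[:,2]>=z)&(Q[:,2]<z+.01)]
            if len(q): print(round(z,2),len(q),np.round(np.median(q,0),4),np.round(np.ptp(q,axis=0),4))
        print("u,v",u,v)
    else: im=f["color"]
    cv2.imwrite(f"pics/{c}2.png",im)
E
```

```text
t 5.28 pos [0.5285 0.0669 0.1902] yaw 167.51 tilt [ 2.6e-03 -1.0e-04 -1.0e+00] F [-0.9 -0.7 -2.5] M [ 0.03 -0.02 -0.02] w 0.156 gf 59.2
2 x [-0.155, 0.072, 0.51] [-0.0, -0.0013, 0.0001]
0.12 4 [0.5301 0.0653 0.1292] [0.0166 0.02   0.0036]
0.13 26 [0.5347 0.0575 0.1352] [0.0276 0.0236 0.009 ]
0.14 47 [0.536  0.0634 0.148 ] [0.0305 0.0249 0.0095]
0.15 58 [0.5314 0.0625 0.1523] [0.0261 0.0266 0.0099]
0.16 20 [0.5317 0.0647 0.1661] [0.0101 0.0112 0.0098]
0.17 13 [0.5307 0.0631 0.1759] [0.0082 0.0058 0.0087]
0.19 32 [0.5405 0.0599 0.1963] [0.016  0.0328 0.0089]
u,v 288 205
```

View pics/scene2.png

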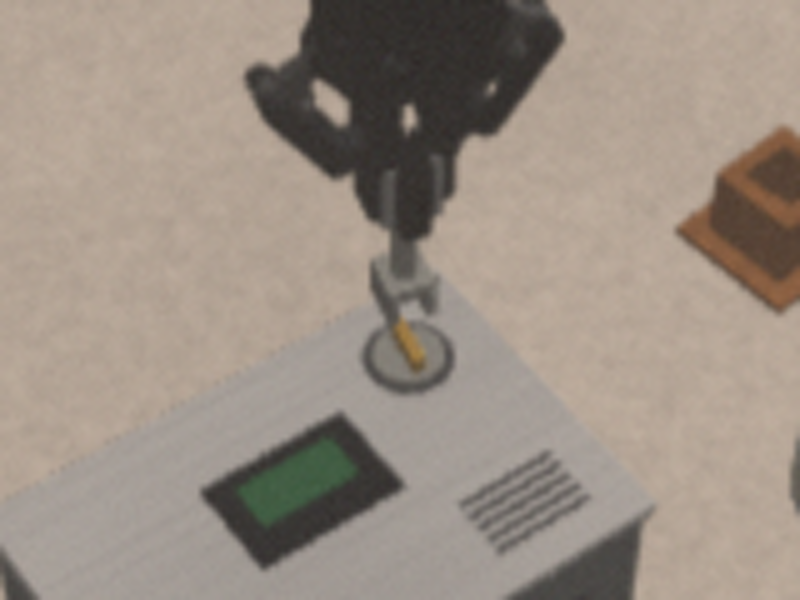

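View pics/wrist2.png

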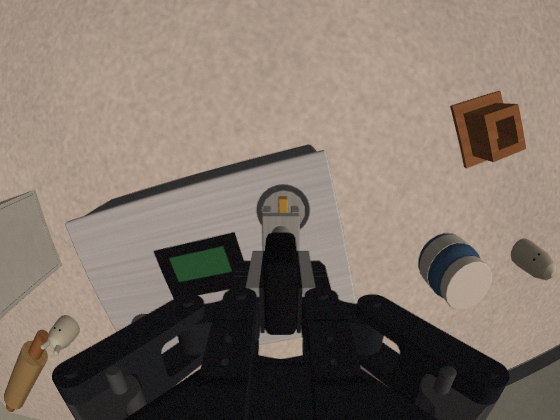

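Emit:
jog_arm(
  moves=[
    [[0,-0.15,0.06,0,0,0,0],[0,-0.15,0.06,0,0,0,0],[0,0,0,0.8,0,0,0],[0,0,0,0.8,0,0,0],[0,0,0,0,0,0,0],[0,0,0,0,0,0,0]],
  ],
)

```text
time: 5.88
tool_pos: [0.5316, 0.0673, 0.1745]
tool_rot: [-0.001, 0.109, 0.994, -0.0]
contact_force: [-0.2, 0.2, -1.0]
gripper_width: 0.151
grasp_force: 59.2
```

```bash
python3 - <<'E'
from h import *
rows((.5318,.0677,.159),167.5,2)
f=grab_frame("wrist")
cv2.imwrite("pics/w3.png",cv2.resize(f["color"][160:310,180:380],(800,600),interpolation=cv2.INTER_CUBIC))
f=grab_frame("scene")
rows((.5318,.0677,.159),167.5,2)
E
```

```text
t 5.88 pos [0.5316 0.0673 0.1745] yaw 167.52 tilt [ 2.5e-03 -5.0e-04 -1.0e+00] F [-0.2  0.2 -1. ] M [ 0.01 -0.01  0.03] w 0.151 gf 59.2
2 x [-0.005, 0.021, 0.775] [-0.0003, -0.0013, 0.0002]
t 5.98 pos [0.5324 0.0672 0.1758] yaw 167.51 tilt [ 3.e-04 -1.e-04 -1.e+00] F [ 0.4 -0.4 -1.3] M [-0.01 -0.03 -0.01] w 0.152 gf 59.2
2 x [0.033, 0.018, 0.839] [-0.0, -0.0002, 0.0001]
```

View pics/w3.png

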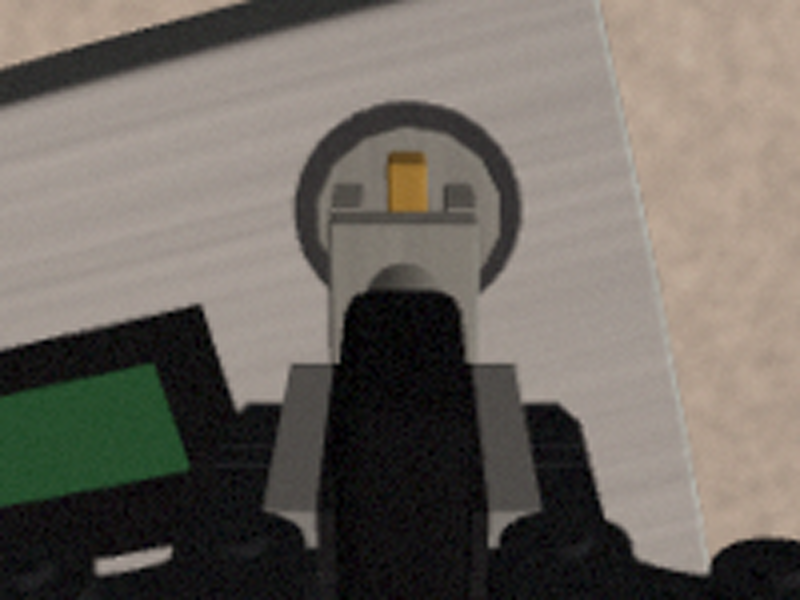

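Emit:
jog_arm(
  moves=[
    [[0,0,0.02,0.5,0,0,0],[0,0,0,0.5,0,0,0],[0,0,0,0.4,0,0,0],[0,0,0,0.2,0,0,0],[0,0,0,0,0,0,0],[0,0,0,0,0,0,0]],
  ],
)

```text
time: 6.48
tool_pos: [0.5324, 0.0674, 0.1597]
tool_rot: [-0.0, 0.109, 0.994, -0.0]
contact_force: [-0.2, 0.1, -1.9]
gripper_width: 0.153
grasp_force: 59.2
```

Emit:
jog_arm(
  moves=[
    [[0,0,0,0,0,0,0.07],[0,0,0,0,0,0,0.07],[0,0,0,0,0,0,0.07],[0,0,0,0,0,0,0.07],[0,0,0,0,0,0,0.07],[0,0,0,0,0,0,0.07],[0,0,0,0,0,0,0.07],[0,0,0,0,0,0,0.07],[0,0,0,0,0,0,0.07],[0,0,0,0,0,0,0.07],[0,0,0,0,0,0,0.07],[0,0,0,0,0,0,0.07],[0,0,0,0,0,0,0.07],[0,0,0,0,0,0,0.07],[0,0,0,0,0,0,0.07],[0,0,0,0,0,0,0.07],[0,0,0,0,0,0,0.07],[0,0,0,0,0,0,0.07],[0,0,0,0,0,0,0],[0,0,0,0,0,0,0]],
  ],
)

```text
time: 8.15
tool_pos: [0.5318, 0.0667, 0.1602]
tool_rot: [-0.0, 0.673, 0.74, -0.001]
contact_force: [-5.0, -2.8, 0.7]
gripper_width: 0.16
grasp_force: 59.7
```

```bash
python3 - <<'E'
from h import *
rows((.5320,.0677,.159),76.8,6)
f=grab_frame("wrist")
cv2.imwrite("pics/w4.png",cv2.resize(f["color"][160:310,180:380],(800,600),interpolation=cv2.INTER_CUBIC))
E
```

```text
t 8.15 pos [0.5318 0.0667 0.1602] yaw 95.43 tilt [-0.0015 -0.0024 -1.    ] F [-5.  -2.8  0.7] M [-0.71  1.06  0.1 ] w 0.16 gf 59.7
6 x [0.016, 0.003, 0.02] [-0.0004, 0.0003, 0.0542]
```

View pics/w4.png

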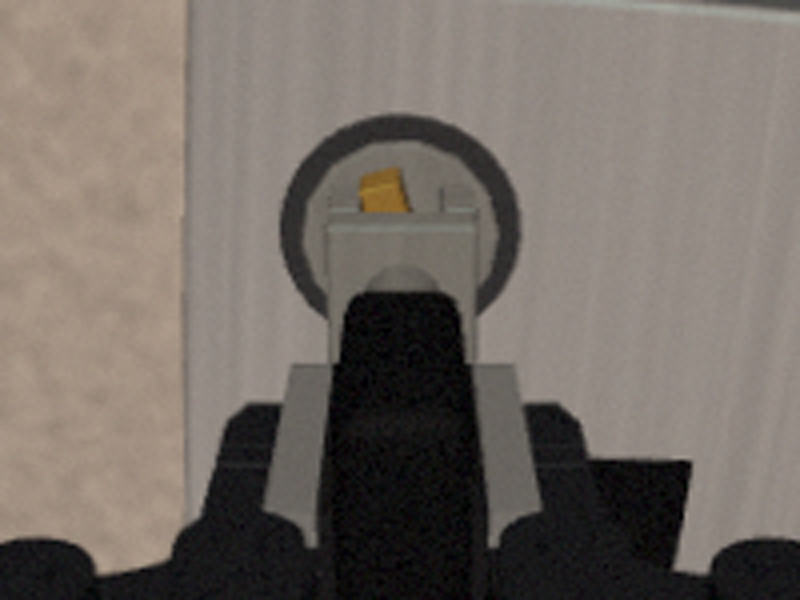

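Emit:
jog_arm(
  moves=[
    [[0,0,0,0,0,0,0.06],[0,0,0,0,0,0,0.06],[0,0,0,0,0,0,0.06],[0,0,0,0,0,0,0.06],[0,0,0,0,0,0,0.04],[0,0,0,0,0,0,0.04],[0,0,0,0,0,0,0]],
  ],
)

```text
time: 8.78
tool_pos: [0.5314, 0.0668, 0.1601]
tool_rot: [-0.001, 0.782, 0.623, -0.002]
contact_force: [-6.2, -3.3, 1.6]
gripper_width: 0.153
grasp_force: 59.8
```

```bash
python3 - <<'E'
from h import *
rows((.5320,.0677,.159),76.8,1)
E
```

```text
t 8.78 pos [0.5314 0.0668 0.1601] yaw 77.03 tilt [-0.0023 -0.0031 -1.    ] F [-6.2 -3.3  1.6] M [-0.66  1.4   0.06] w 0.153 gf 59.8
1 x [0.103, 0.042, 0.108] [-0.0031, 0.0023, 0.004]
```

Not at the stop yet (no torque rise); push in small steps.

Emit:
jog_arm(
  moves=[
    [[0,0,0,0,0,0,0.03],[0,0,0,0,0,0,0.03],[0,0,0,0,0,0,0],[0,0,0,0,0,0,0]],
  ],
)

```text
time: 9.12
tool_pos: [0.5313, 0.0668, 0.1601]
tool_rot: [-0.001, 0.8, 0.6, -0.002]
contact_force: [-7.2, -3.2, 3.0]
gripper_width: 0.156
grasp_force: 59.9
```

```bash
python3 - <<'E'
from h import *
rows((.5320,.0677,.159),76.8,1)
E
```

```text
t 9.12 pos [0.5313 0.0668 0.1601] yaw 73.69 tilt [-0.0027 -0.0033 -1.    ] F [-7.2 -3.2  3. ] M [-0.71  1.51  0.23] w 0.156 gf 59.9
1 x [0.104, 0.047, 0.11] [-0.0033, 0.0026, -0.0542]
```

Emit:
jog_arm(
  moves=[
    [[0,0,0,0,0,0,0.03],[0,0,0,0,0,0,0.03],[0,0,0,0,0,0,0],[0,0,0,0,0,0,0]],
  ],
)

```text
time: 9.45
tool_pos: [0.5312, 0.0667, 0.1601]
tool_rot: [-0.0, 0.818, 0.576, -0.002]
contact_force: [-5.5, -3.6, 2.3]
gripper_width: 0.154
grasp_force: 60.1
```

```bash
python3 - <<'E'
from h import *
rows((.5320,.0677,.159),76.8,1)
f=grab_frame("wrist")
cv2.imwrite("pics/w5.png",cv2.resize(f["color"][160:310,180:380],(800,600),interpolation=cv2.INTER_CUBIC))
E
```

```text
t 9.45 pos [0.5312 0.0667 0.1601] yaw 70.31 tilt [-0.0034 -0.0032 -1.    ] F [-5.5 -3.6  2.3] M [-0.76  1.54  0.52] w 0.154 gf 60.1
1 x [0.119, 0.047, 0.109] [-0.0034, 0.0032, -0.1132]
```

View pics/w5.png

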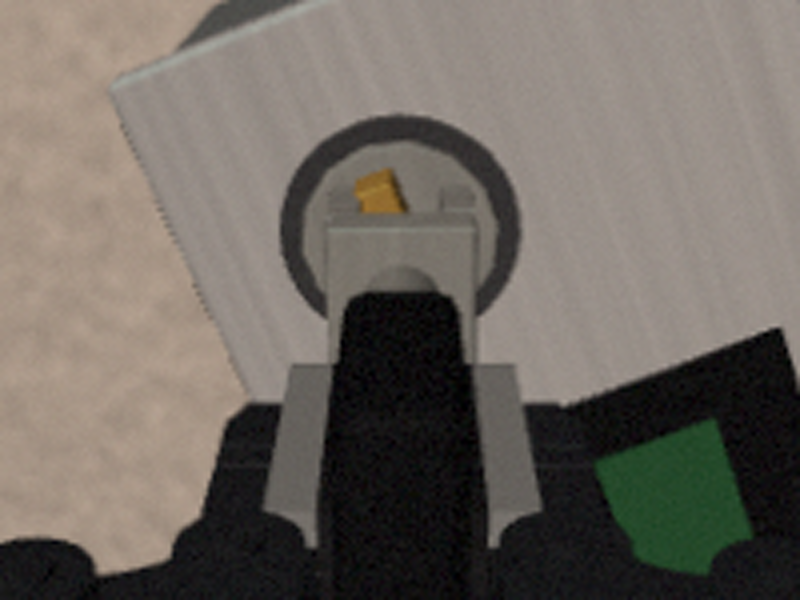

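Emit:
jog_arm(
  moves=[
    [[0,0,0,0,0,0,-0.06],[0,0,0,0,0,0,-0.06],[0,0,0,0,0,0,-0.06],[0,0,0,0,0,0,-0.06],[0,0,0,0,0,0,-0.06],[0,0,0,0,0,0,-0.05],[0,0,0,0,0,0,0],[0,0,0,-0.7,0,0,0],[0,0,0,-1,0,0,0],[0,0,0,-1,0,0,0],[0,0,0,-1,0,0,0],[0,0,0,0,0,0,0]],
  ],
)

```text
time: 10.5
tool_pos: [0.5345, 0.0674, 0.2011]
tool_rot: [0.002, 0.706, 0.708, 0.002]
contact_force: [1.0, 0.1, -1.5]
gripper_width: 0.155
grasp_force: 59.2
```

```bash
python3 - <<'E'
from h import *
rows((.6266,-.0893,.19),162,16)
f=grab_frame("scene"); P=pts(f)
Q=P[(abs(P[:,0]-.532)<.022)&(abs(P[:,1]-.0677)<.022)&(P[:,2]>.1)&(P[:,2]<.115)]
w=np.linalg.eigh(np.cov(Q[:,:2].T))[1][:,1]; print(len(Q),np.round(Q.mean(0),4),np.degrees(np.arctan2(w[1],w[0])))
E
```

```text
t 10.5 pos [0.5345 0.0674 0.2011] yaw 90.15 tilt [-0.      0.0064 -1.    ] F [ 1.   0.1 -1.5] M [ 0.02 -0.04  0.02] w 0.155 gf 59.2
16 x [-1.212, -0.072, 0.07] [0.0003, 0.0003, -0.0784]
43 [0.5314 0.0675 0.1046] 85.98609349327867
```

Emit:
jog_arm(
  moves=[
    [[0,-1.212,-0.072,0.03,0,0,-0.0784],[0,-1.212,-0.072,0.03,0,0,-0.0784],[0,-1.212,-0.072,0.03,0,0,-0.0784],[0,-1.212,-0.072,0.03,0,0,-0.0784],[0,-1.212,-0.072,0.03,0,0,-0.0784],[0,-1.212,-0.072,0.03,0,0,-0.0784],[0,-1.212,-0.072,0.03,0,0,-0.0784],[0,-1.212,-0.072,0.03,0,0,-0.0784],[0,-1.212,-0.072,0.03,0,0,-0.0784],[0,-1.212,-0.072,0.03,0,0,-0.0784],[0,-1.212,-0.072,0.03,0,0,-0.0784],[0,-1.212,-0.072,0.03,0,0,-0.0784],[0,-1.212,-0.072,0.03,0,0,-0.0784],[0,-1.212,-0.072,0.03,0,0,-0.0784],[0,-1.212,-0.072,0.03,0,0,-0.0784],[0,-1.212,-0.072,0.03,0,0,-0.0784],[0,0,0,0,0,0,0],[0,0,0,0,0,0,0]],
  ],
)

```text
time: 12.05
tool_pos: [0.6245, -0.0894, 0.1916]
tool_rot: [-0.001, 0.157, 0.988, 0.0]
contact_force: [0.6, 0.7, -1.6]
gripper_width: 0.156
grasp_force: 59.2
```

```bash
python3 - <<'E'
from h import *
for c in ["scene","top"]:
    f=grab_frame(c); P=pts(f)
    Q=P[(abs(P[:,0]-.532)<.022)&(abs(P[:,1]-.0677)<.022)&(P[:,2]>.1)&(P[:,2]<.115)]
    w=np.linalg.eigh(np.cov(Q[:,:2].T))[1][:,1]; print(c,len(Q),np.round(Q.mean(0),4),np.degrees(np.arctan2(w[1],w[0])))
    # colour based: brass pixels projected to z=.104
    X=f["R"]@np.array([.532,.0677,.1])+f["t"]; u=int(X[0]/X[2]*f["fx"]+f["cx"]); v=int(X[1]/X[2]*f["fy"]+f["cy"])
    h=cv2.cvtColor(f["color"],cv2.COLOR_BGR2HSV); m=np.zeros(h.shape[:2],bool); m[v-14:v+15,u-14:u+15]=True
    m&=(h[...,1]>110)
    vv,uu=np.nonzero(m); d=np.c_[(uu-f["cx"])/f["fx"],(vv-f["cy"])/f["fy"],np.ones(len(uu))]@f["R"]; C=-f["R"].T@f["t"]
    Y=C+d*((.104-C[2])/d[:,2])[:,None]; w=np.linalg.eigh(np.cov(Y[:,:2].T))[1][:,1]; print(" col",len(Y),np.round(Y.mean(0),4),np.degrees(np.arctan2(w[1],w[0])))
rows((.6266,-.0893,.175),162,2)
f=grab_frame("wrist")
cv2.imwrite("pics/w6.png",cv2.resize(f["color"][160:310,180:380],(800,600),interpolation=cv2.INTER_CUBIC))
E
```

```text
scene 45 [0.5314 0.0665 0.1048] 91.86419240112278
 col 32 [0.5312 0.0667 0.104 ] 93.62313789624164
top 36 [0.5322 0.0683 0.104 ] 92.54420496541756
 col 37 [0.531  0.0673 0.104 ] 93.9206193644923
t 12.15 pos [ 0.6241 -0.089   0.1918] yaw 161.96 tilt [ 0.0011  0.     -1.    ] F [-0.2 -0.2 -0.6] M [ 0.01  0.01 -0.  ] w 0.155 gf 59.2
2 x [-0.125, 0.025, 0.838] [0.0, -0.0005, -0.0003]
```

View pics/w6.png

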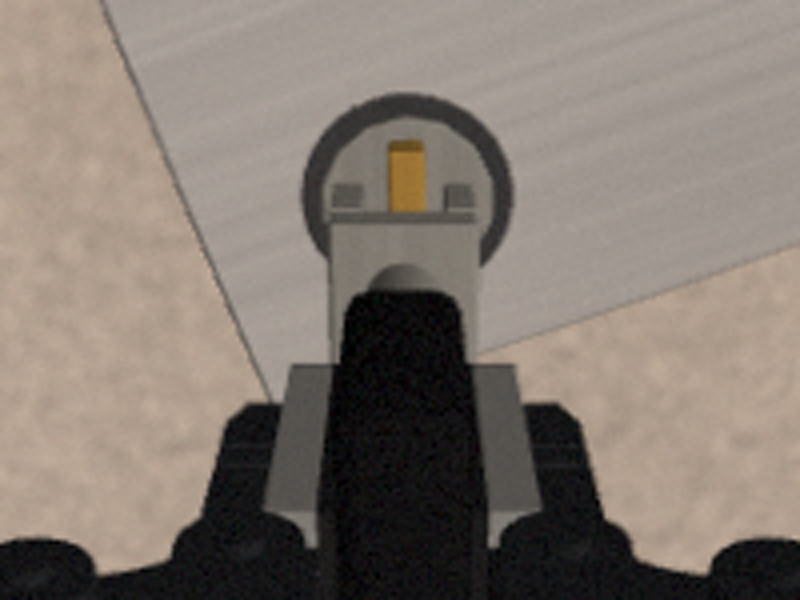

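Emit:
jog_arm(
  moves=[
    [[0,-0.12,0.02,0,0,0,0],[0,-0.12,0.02,0,0,0,0],[0,0,0,0.6,0,0,0],[0,0,0,0.6,0,0,0],[0,0,0,0.6,0,0,0],[0,0,0,0.5,0,0,0],[0,0,0,0.4,0,0,0],[0,0,0,0.4,0,0,0],[0,0,0,0.1,0,0,0],[0,0,0,0,0,0,0],[0,0,0,0,0,0,0]],
  ],
)

```text
time: 13.12
tool_pos: [0.6272, -0.0898, 0.1603]
tool_rot: [0.0, 0.156, 0.988, -0.0]
contact_force: [0.3, 0.1, -2.2]
gripper_width: 0.153
grasp_force: 59.2
```

```bash
python3 - <<'E'
from h import *
rows((.6266,-.0893,.16),76.8,20)
E
```

```text
t 13.12 pos [ 0.6272 -0.0898  0.1603] yaw 162.03 tilt [-3.e-04  0.e+00 -1.e+00] F [ 0.3  0.1 -2.2] M [ 0.02 -0.02  0.01] w 0.153 gf 59.2
20 x [0.004, -0.001, 0.002] [0.0, 0.0, 0.0744]
```

Emit:
jog_arm(
  moves=[
    [[0,0,0,0,0,0,0.08],[0,0,0,0,0,0,0.08],[0,0,0,0,0,0,0.08],[0,0,0,0,0,0,0.08],[0,0,0,0,0,0,0.08],[0,0,0,0,0,0,0.08],[0,0,0,0,0,0,0.08],[0,0,0,0,0,0,0.08],[0,0,0,0,0,0,0.08],[0,0,0,0,0,0,0.08],[0,0,0,0,0,0,0.08],[0,0,0,0,0,0,0.08],[0,0,0,0,0,0,0.08],[0,0,0,0,0,0,0.08],[0,0,0,0,0,0,0.08],[0,0,0,0,0,0,0.08],[0,0,0,0,0,0,0.08],[0,0,0,0,0,0,0.08],[0,0,0,0,0,0,0.06],[0,0,0,0,0,0,0]],
  ],
)

```text
time: 14.78
tool_pos: [0.6262, -0.0902, 0.1607]
tool_rot: [-0.0, 0.788, 0.616, -0.001]
contact_force: [-5.3, -1.4, 1.1]
gripper_width: 0.152
grasp_force: 59.6
```

Emit:
jog_arm(
  moves=[
    [[0,0,0,0,0,0,0.03],[0,0,0,0,0,0,0.03],[0,0,0,0,0,0,0.03],[0,0,0,0,0,0,0],[0,0,0,0,0,0,0]],
  ],
)

```text
time: 15.2
tool_pos: [0.6261, -0.0902, 0.1607]
tool_rot: [-0.0, 0.814, 0.581, -0.002]
contact_force: [-5.4, -1.7, 1.1]
gripper_width: 0.153
grasp_force: 59.9
```

```bash
python3 - <<'E'
from h import *
rows((.6266,-.0893,.16),91,5)
E
```

```text
t 15.2 pos [ 0.6261 -0.0902  0.1607] yaw 71.11 tilt [-0.0023 -0.0024 -1.    ] F [-5.4 -1.7  1.1] M [-0.35  1.28  0.44] w 0.153 gf 59.9
5 x [0.021, 0.007, 0.013] [-0.0006, 0.0004, -0.0694]
```

Emit:
jog_arm(
  moves=[
    [[0,0,0,0,0,0,-0.06],[0,0,0,0,0,0,-0.06],[0,0,0,0,0,0,-0.06],[0,0,0,0,0,0,-0.06],[0,0,0,0,0,0,-0.06],[0,0,0,0,0,0,-0.05],[0,0,0,0,0,0,0],[0,0,0,-0.7,0,0,0],[0,0,0,-1.5,0,0,0],[0,0,0,-2.4,0,0,0],[0,0,0,-2.4,0,0,0],[0,0,0,-2.4,0,0,0],[0,0,0,0,0,0,0],[0,0,0,0,0,0,0]],
  ],
)

```text
time: 16.37
tool_pos: [0.6285, -0.09, 0.2578]
tool_rot: [0.003, 0.701, 0.713, 0.002]
contact_force: [-0.3, -0.0, -2.6]
gripper_width: 0.154
grasp_force: 59.4
```

```bash
python3 - <<'E'
from h import *
rows((.516,-.304,.255),88.4,9)
E
```

```text
t 16.37 pos [ 0.6285 -0.09    0.2578] yaw 90.98 tilt [-0.0016  0.006  -1.    ] F [-0.3 -0.  -2.6] M [-0.06 -0.01 -0.03] w 0.154 gf 59.4
9 x [-2.381, -1.243, 0.029] [0.0007, 0.0002, 0.005]
```

Emit:
jog_arm(
  moves=[
    [[0,-2.381,-1.243,0,0,0,0.005],[0,-2.381,-1.243,0,0,0,0.005],[0,-2.381,-1.243,0,0,0,0.005],[0,-2.381,-1.243,0,0,0,0.005],[0,-2.381,-1.243,0,0,0,0.005],[0,-2.381,-1.243,0,0,0,0.005],[0,-2.381,-1.243,0,0,0,0.005],[0,-2.381,-1.243,0,0,0,0.005],[0,-2.381,-1.243,0,0,0,0.005],[0,0,0,0,0,0,0],[0,0,0,0,0,0,0],[0,0,0,0,0,0,0]],
  ],
)

```text
time: 17.37
tool_pos: [0.5142, -0.303, 0.2527]
tool_rot: [-0.001, 0.717, 0.697, 0.0]
contact_force: [-0.3, -0.2, -1.3]
gripper_width: 0.152
grasp_force: 59.4
```

```bash
python3 - <<'E'
from h import *
for c in ["scene","top"]:
    f=grab_frame(c); P=pts(f)
    for s in [(.532,.0677),(.6266,-.0893)]:
        Q=P[(abs(P[:,0]-s[0])<.022)&(abs(P[:,1]-s[1])<.022)&(P[:,2]>.1)&(P[:,2]<.115)]
        w=np.linalg.eigh(np.cov(Q[:,:2].T))[1][:,1]; print(c,len(Q),np.round(Q.mean(0),4),np.degrees(np.arctan2(w[1],w[0])))
    if c=="scene":
        for r in regions_of("flap",f)[:1]: print(r["p"],r["rect"])
rows((.516,-.304,.175),88.4,8)
f=grab_frame("wrist")
cv2.imwrite("pics/w7.png",f["color"])
E
```

```text
scene 40 [0.5309 0.0669 0.1048] 94.10371118788908
scene 57 [ 0.626  -0.0896  0.1045] 95.52616654696558
0.7 [125.9, 275.5, 43.8, 33.6]
top 35 [0.5323 0.068  0.1042] 91.66676298082032
top 37 [ 0.6267 -0.0892  0.1042] 90.7959931115727
t 17.52 pos [ 0.5149 -0.3026  0.2536] yaw 88.49 tilt [ 7.e-04 -6.e-04 -1.e+00] F [-0.  -0.2 -2.3] M [ 0.   -0.01  0.04] w 0.158 gf 59.4
8 x [-0.017, 0.014, 0.982] [-0.0001, -0.0001, 0.0002]
```

View pics/w7.png

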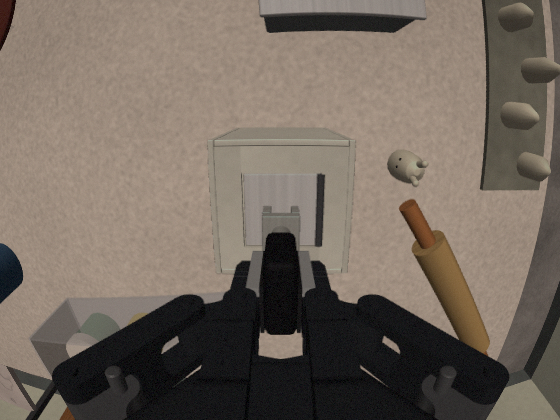

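Emit:
jog_arm(
  moves=[
    [[0,-0.14,-0.1,1,0,0,0],[0,0,0,1,0,0,0],[0,0,0,1,0,0,0],[0,0,0,1,0,0,0],[0,0,0,1,0,0,0],[0,0,0,0,0,0,0]],
  ],
)

```text
time: 18.07
tool_pos: [0.5121, -0.304, 0.2004]
tool_rot: [-0.003, 0.717, 0.697, -0.001]
contact_force: [-1.7, 0.3, -1.6]
gripper_width: 0.156
grasp_force: 59.4
```

```bash
python3 - <<'E'
from h import *
rows((.514,-.304,.171),88.4,4)
E
```

```text
t 18.07 pos [ 0.5121 -0.304   0.2004] yaw 88.41 tilt [ 0.0031 -0.0048 -1.    ] F [-1.7  0.3 -1.6] M [ 0.04  0.22 -0.02] w 0.156 gf 59.4
4 x [0.001, 0.05, 0.735] [-0.0012, -0.0008, 0.0]
```

Emit:
jog_arm(
  moves=[
    [[0,0,0.05,0.7,0,0,0],[0,0,0.05,0.7,0,0,0],[0,0,0,0.7,0,0,0],[0,0,0,0.7,0,0,0],[0,0,0,0,0,0,0],[0,0,0,0,0,0,0],[0,0,0,0,0,0,0]],
  ],
)

```text
time: 18.65
tool_pos: [0.5145, -0.3051, 0.1762]
tool_rot: [-0.0, 0.717, 0.697, -0.0]
contact_force: [-0.8, 0.2, -1.7]
gripper_width: 0.158
grasp_force: 59.3
```

```bash
python3 - <<'E'
from h import *
rows((.514,-.304,.171),88.4,4)
E
```

```text
t 18.65 pos [ 0.5145 -0.3051  0.1762] yaw 88.4 tilt [ 1.e-04 -2.e-04 -1.e+00] F [-0.8  0.2 -1.7] M [0.03 0.17 0.02] w 0.158 gf 59.3
4 x [0.026, -0.013, 0.129] [-0.0001, -0.0, 0.0]
```

Emit:
jog_arm(
  moves=[
    [[0,0,0,0.3,0,0,0],[0,0,0,0.2,0,0,0],[0,0,0,0,0,0,0],[0,0,0,0,0,0,0],[8.5,0,0,0,0,0,0],[8.5,0,0,0,0,0,0],[8.5,0,0,0,0,0,0],[8.5,0,0,0,0,0,0],[8.5,0,0,0,0,0,0],[8.5,0,0,0,0,0,0],[8.5,0,0,0,0,0,0],[8.5,0,0,0,0,0,0],[8.5,0,0,0,0,0,0],[8.5,0,0,0,0,0,0]],
  ],
)

```text
time: 19.82
tool_pos: [0.5146, -0.3051, 0.1712]
tool_rot: [-0.0, 0.717, 0.697, 0.0]
contact_force: [-0.1, 0.2, -0.6]
gripper_width: 0.995
grasp_force: 0.0
```

Emit:
jog_arm(
  moves=[
    [[8.5,0,0,-1,0,0,0],[8.5,0,0,-3,0,0,0],[8.5,0,0,-3,0,0,0],[8.5,0,0,-3,0,0,0],[8.5,0,0,-3,0,0,0],[8.5,0,0,0,0,0,0],[8.5,0,0,0,0,0,0],[8.5,0,0,0,0,0,0],[8.5,0,0,0,0,0,0]],
  ],
)

```text
time: 20.57
tool_pos: [0.514, -0.3047, 0.2997]
tool_rot: [-0.001, 0.717, 0.697, -0.0]
contact_force: [0.3, 0.0, 0.4]
gripper_width: 0.995
grasp_force: 0.0
```

```bash
python3 - <<'E'
from h import *
print(state()["time"])
f=grab_frame("wrist"); cv2.imwrite("pics/w8.png",f["color"])
for r in recognise("key",f)[:2]: print(r)
for c in ["scene","top"]:
    f=grab_frame(c); P=pts(f)
    Q=P[(abs(P[:,0]-.516)<.025)&(abs(P[:,1]+.304)<.025)]
    print(c,len(Q),np.round(np.percentile(Q[:,2],[2,25,50,75,98]),4))
    for n in ["jar","puppet_a"]:
        for r in regions_of(n,f)[:2]: print(n,round(r["p"],2),np.round(np.median(pts(f,r["pixels"]),0),3))
E
```

```text
20.5667
scene 2145 [0.1589 0.1633 0.6012 0.618  0.6203]
jar 0.79 [0.671 0.227 0.063]
puppet_a 0.86 [0.696 0.363 0.044]
puppet_a 0.85 [ 0.678 -0.297  0.042]
top 756 [0.1567 0.1586 0.1595 0.1612 0.4025]
jar 0.73 [0.654 0.235 0.074]
jar 0.36 [ 0.518 -0.304  0.159]
puppet_a 0.75 [ 0.665 -0.288  0.041]
puppet_a 0.54 [0.684 0.366 0.051]
```

View pics/w8.png

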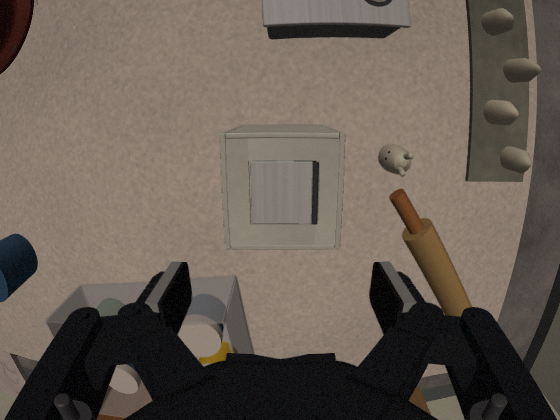

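The flap, at about (284,192), is shut and level. The key is gone inside the box, both bars lie parallel to the box's long sides, and the jar and puppets haven't moved.

```bash
python3 -c "
from plant import *
print(job_done())"
```

```text
the job is handed in; nothing more can be done
None
```

Both cover screws were turned with the key to their hard stops, the key was posted into the key box with the flap shut behind it, and the job was handed in at about 21 s; the verdict was not shown.

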